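# Index the photometer's aperture slide to its next stop

## Robot

A 7-joint arm with a two-finger parallel gripper is mounted at the origin on the work surface. World frame = base frame: x ahead of the robot, y to its left, z up, the work surface at z = 0. Lengths are in m, angles in rad, forces in N, time in s.
With the tool pointing down it reaches from about 0.425 to 0.925 m from the base axis. Payload 6.8 kg.
Tool frame: the origin (TCP) lies on the centre line of the jaws, within the pads' length; the fingertips stand 11 mm ahead of it and the grasp point (between the pads) lies 8 mm behind it; z points along the fingers, y is the direction in which the jaws open and shut (so a half turn about z gives the same grasp; the last joint's range is limited). The gripper opens to 85 mm and grips with 20 to 120 N. Pads are 22 mm wide; open, the fingers measure 114 mm over their backs; the gripper's body (76 mm by 85 mm) begins 54 mm behind the grasp point. The pads swing forward as they close: fully open they stand 13 mm farther back than shut.
Start: joints at [1.029, 0.477, 0.022, 1.555, -0.011, 1.109, -0.083], TCP at [0.284, -0.612, 0.242] pointing down, gripper open.
Joint ranges: [-2.96, 2.96], [-0.34, 2.1], [-1.41, 1.46], [0.24, 2.44], [-1.37, 4.51], [0.17, 1.92], [-2.96, 2.96]. Speed limits (rad/s): [2.39, 2.39, 3.14, 3.14, 3.14, 3.14, 3.14].

## Interface

Orientations are given as a rotation vector (axis times angle).
In Python, from bench import r gives the robot as it stands.
- The arm moves only by the tool send_rows, never from a script. Its argument "deltas" is a list of rows, each a list of 7 numbers: the opening, from 0 (shut) to 1 (fully open), then the shift along the tool's x, y, z as a fraction of full scale, then the turn, a rotation vector about the tool's x, y, z as a fraction of full scale. In form: [[hand, x, y, z, ax, ay, az], ...]. A call has 1 to 20 rows; each row is the pose to reach, as a shift and turn from the pose commanded when the call began, along the tool's axes at that moment, turning the shorter way round; what a row does not reach only later rows make up. Full scale, the value 1, is 150 mm for a shift and 180 degrees for a turn. A row lasts 1/12 s, in which the tool goes at most 41.7 mm and 7.16 degrees, less where a joint would pass 70% of its speed; a pose out of reach is approached as far as the arm can. A call with a number of a shift or a turn outside -1 to 1 is refused whole. A call with a gripper value outside its range is refused whole. The fingers move at their own pace and stop on an object; "squeeze" is the grip in N (left out, the last holds). Time passes only in rows, so rows that repeat a pose let the fingers close. It gives the time, the measured TCP pose, the force and the opening at its end, in the units of the state.
- r.get_obs(): the state, without advancing time (a new reading comes with each control period).
- r.grab_frame(name): name is "side" or "top" or "wrist"; returns a dict with "pixels" (480x640x3 uint8, red, green, blue), "camera_matrix" (3x3 intrinsics, pixels), "dist_coeffs" ([k1, k2, p1, p2, k3] as OpenCV has them; the pictures are not rectified), "rvec" (rotation vector, rad) and "tvec" (3), from world to camera coordinates, as OpenCV has them. Camera axes: x right, y down, z forward; pixel columns grow to the right and rows downward; lengths in m; the calibration is good to about 2 mm. A picture is of the moment at which its call begins. There is no depth.
- r.hand_in(): hands the job in, once; it reports no verdict.
The state is a dict: "clock": time; "joints": joint angles; "qvel": joint speeds; "tau": joint torques, N m; "tcp_pos": TCP position; "orientation": TCP orientation; "contact_force": force on the tool from outside, world axes, zero at the start; "moment": the same for the moment, N m; "grip_width": finger opening in m.
Only numpy, scipy, OpenCV 4.12 (cv2) and the standard library are available. Lean on these libraries where they do the work, as an engineer would, in place of code of your own. Each camera call takes 0.05 s, during which the arm holds its last target. There are 200 camera calls.

## Task

Two photometer heads stand on the lab bench. On the one whose slide plate has three round holes and a round knob, slide the plate just one stop towards its black lamp housing, until it clicks into that next stop and the next smaller hole stands over the light port, then let go. Leave the shutter of the other head, the one with a flat upright tab, as it is.

Things in the scene. Friction and masses are not known exactly. Their poses are not given: they have to be found in the camera images.
- filter_unit: head to work on: a fixed white box 300 mm long (x), 96 mm wide (y), deck 60 mm above the bench. Origin: on the bench under the light port (white disc in a brass ring in the deck). Its x axis runs along the slide and points to the black lamp housing (40 mm long, 96 wide, standing 50 mm above the deck, from 130 to 170 mm ahead of the origin); the box ends 130 mm behind the origin. Two rails, their tops 71 mm above the bench, guide the plate.
- filter_slide (a joint): travel of the aluminium aperture plate (155 x 72 x 4 mm; holes 26, 18, 10 mm) along its head's x axis, in m, growing towards the lamp housing. Sprung stops at 0 (26 mm hole over the port; it starts here), 0.045 (18 mm hole) and 0.090 (10 mm), end stops 3 mm beyond. About 6 N takes it over the hump half-way between stops; let go elsewhere, it is drawn into the nearest stop.
- filter_knob (a point): centre of the black round knob on the plate's end away from the lamp housing: 22 mm in diameter, 36 mm high, upright, this point half-way up, 97 mm above the bench (32 mm above the plate's top, 26 mm above the rails' tops). It rides with the plate: along the head's x axis it lies at the joint value less 115 mm from the port. Moves only along that axis.
- shutter_tab (a point): bystander, not to be moved: centre of the flat upright steel tab (44 mm wide, 8 mm thick, 36 mm high; centre 83 mm above the bench) on the shutter plate, with only one hole, of the other photometer head, whose body is the same. It slides along its head too, with no stops, and may start anywhere along its 90 mm of travel.

How it is judged:
At the end, for the whole second after the job is handed in: The aperture plate rests in its middle stop, 18 mm hole over the port (joint 0.045, within 10 mm); the other head's shutter is within 15 mm of where it was (value of joint filter_slide between 0.035 and 0.055 m and velocity of joint filter_slide between -0.01 and 0.01 m/s and distance of shutter_tab from where it was at the start of the episode below 0.015 m); the robot touches nothing.
It fails at once if the other head's shutter is slid by more than 15 mm (distance of shutter_tab from where it was at the start of the episode above 0.015 m).
It also fails if it takes over 29 s, if anything falls off the work surface, if the arm or the gripper's body presses on something with over 40 N, if the wrist force passes 120 N, or if a joint passes its speed limit or range.

## Working session

There is one attempt and no reset: what is moved stays moved. The work goes in short steps, Python scripts to look and compute and a tool call to move; the robot and the scene stay as the last step left them, time stands still between calls to the robot, and variables do not carry over. Pictures are saved under pics/ and viewed, about 8 in all and at most 12, crops included, and the job is handed in when it is done.

Besides the shell and the picture viewer there is one more tool, called after "Emit:" as name(argument=value, ...), one argument or row to a line, values as JSON. send_rows: Moves the arm, as the interface text tells. Shift numbers are shares of 150 mm and turn numbers shares of 180 degrees, none past 1 either way. Its arguments: {"type":"object","properties":{"deltas":{"type":"array","items":{"type":"array","items":{"type":"number"}}},"squeeze":{"type":"number"}},"required":["deltas"]}

```bash
mkdir -p pics; ls
python3 - <<'E'
from bench import r
import cv2,pickle
o=r.get_obs();print(o)
for n in("top","side"):
    f=r.grab_frame(n);pickle.dump(f,open(f"pics/{n}0.pkl","wb"));cv2.imwrite(f"pics/{n}0.png",f["pixels"][:,:,::-1])
    import numpy as np
    R=cv2.Rodrigues(np.array(f["rvec"],float))[0];print(n,-R.T@np.array(f["tvec"]).ravel(),f["dist_coeffs"])
E
```

```text
pics
{'clock': 0.0, 'joints': array([ 1.02891384,  0.47781785,  0.02231926,  1.55647755, -0.0115038 ,
        1.10929236, -0.08307925]), 'qvel': array([-0.00036901, -0.00144222,  0.00019869, -0.00174199,  0.00013451,
       -0.00183128,  0.00140321]), 'tau': array([ 6.65163716e-04, -5.96447539e+01,  1.60798028e+00, -2.81196767e+01,
        1.23563441e-02,  9.27410438e-03, -2.57534555e-05]), 'tcp_pos': array([ 0.28345944, -0.61195218,  0.24130238]), 'orientation': array([-3.06621889e+00, -6.75758386e-01,  8.24188671e-04]), 'contact_force': array([ 0.53764643, -0.32293938,  0.65108107]), 'moment': array([ 0.02680879, -0.02512497,  0.01987278]), 'grip_width': 0.0855195696561876}
top [0.39791762 0.00543429 0.71383935] [0.02202635 0.         0.         0.         0.        ]
side [0.27437843 0.40036556 0.56298027] [-0.12733738  0.          0.          0.          0.        ]
```

View pics/top0.png

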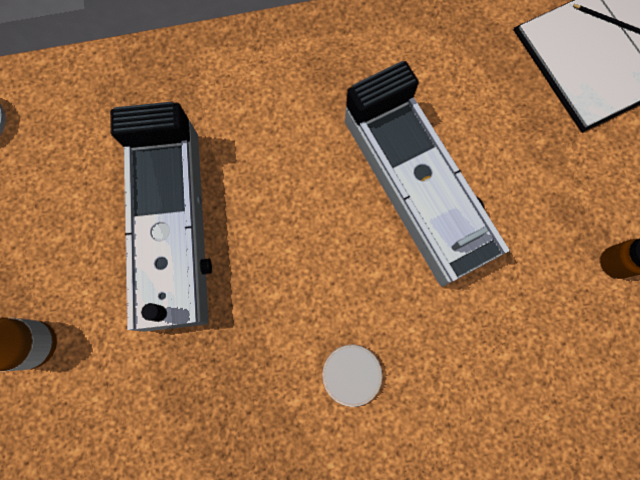

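View pics/side0.png

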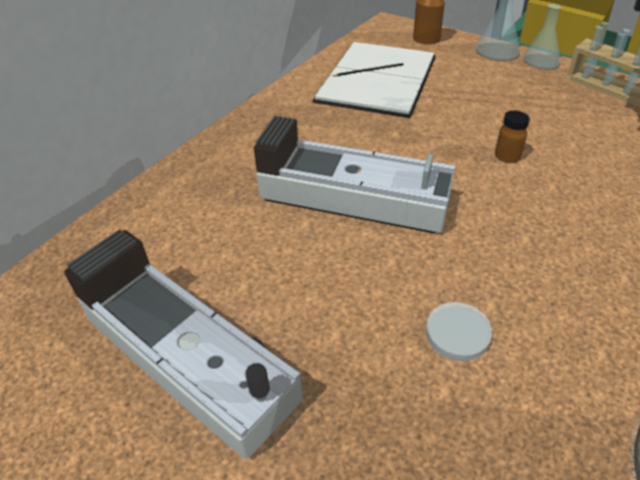

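The top view shows the target head on the left: knob top at about (153,312), holes at (160,231), (161,263) and (162,296), lamp at (150,123). The tab head is on the right, well clear of it. The side view agrees, with the knob at about (258,380).

```bash
cat > h.py <<'E'
import cv2,pickle,numpy as np
def ray(f,uv,z):
    K=np.array(f["camera_matrix"]);d=np.array(f["dist_coeffs"],float)
    R=cv2.Rodrigues(np.array(f["rvec"],float))[0];c=-R.T@np.array(f["tvec"],float).ravel()
    p=cv2.undistortPoints(np.array([[uv]],float),K,d).ravel();v=R.T@np.array([p[0],p[1],1])
    return c+v*(z-c[2])/v[2]
E
python3 - <<'E'
from h import *
from bench import r
from scipy.spatial.transform import Rotation as Ro
t=pickle.load(open("pics/top0.pkl","rb"));s=pickle.load(open("pics/side0.pkl","rb"))
for n,f,box in(("top",t,(140,300,175,330)),("side",s,(240,355,285,405))):
    x0,y0,x1,y1=box;g=f["pixels"][y0:y1,x0:x1].max(2)
    m=(g<60).astype(np.uint8);k,l,st,ce=cv2.connectedComponentsWithStats(m);i=1+st[1:,4].argmax()
    print(n,st[i],ce[i]+[x0,y0],"knob mid",ray(f,ce[i]+[x0,y0],.097))
h=[ray(t,p,.065) for p in((160,231),(161,263),(162,296))]
print("top holes",h);print("side holes",[ray(s,p,.065) for p in((189,341),(215,362))])
print("tab",ray(t,(470,239),.1))
d=h[0]-h[2];print("len",np.linalg.norm(d),"yaw",np.degrees(np.arctan2(d[1],d[0])))
# rail edges
print("rails/lamp",[ray(t,p,.071) for p in((126,148),(131,328),(189,148),(204,325))])
o=r.get_obs();print(o["tcp_pos"],Ro.from_rotvec(o["orientation"]).as_matrix().round(3))
E
```

```text
top [  2   3  25  18 353] [153.77053824 312.11331445] knob mid [0.48820642 0.20923237 0.097     ]
side [  7   9  22  34 554] [257.40974729 380.50361011] knob mid [0.4881489  0.20973401 0.097     ]
top holes [array([0.60220423, 0.19710846, 0.065     ]), array([0.55706596, 0.20169661, 0.065     ]), array([0.51196279, 0.20627877, 0.065     ])]
side holes [array([0.60063658, 0.19942641, 0.065     ]), array([0.55669558, 0.2041459 , 0.065     ])]
tab [ 0.49610513 -0.20845151  0.1       ]
len 0.09070619384900788 yaw -5.802460199101867
rails/lamp [array([0.73215008, 0.22652688, 0.071     ]), array([0.47770338, 0.24956095, 0.071     ]), array([0.71359182, 0.13844127, 0.071     ]), array([0.46149131, 0.15542521, 0.071     ])]
[ 0.28346862 -0.61203599  0.24141194] [[ 0.907  0.42  -0.001]
 [ 0.42  -0.907  0.001]
 [-0.    -0.002 -1.   ]]
```

Emit:
send_rows(
  deltas=[
    [1, 0.2, -0.2, 0, 0, 0, 0],
    [1, 0.4, -0.4, 0, 0, 0, 0],
    [1, 0.6, -0.6, 0, 0, 0, 0],
    [1, 0.8, -0.8, 0, 0, 0, 0],
    [1, 1, -1, 0, 0, 0, 0],
    [1, 1, -1, 0, 0, 0, 0],
    [1, 1, -1, 0, 0, 0, 0],
  ],
)

```text
clock: 0.68
tcp_pos: [0.3584, -0.4103, 0.2423]
orientation: [-3.065, -0.685, -0.001]
contact_force: [0.5, -1.1, -0.1]
grip_width: 0.0854
```

Emit:
send_rows(
  deltas=[
    [1, 0.2, -0.2, 0, 0, 0, 0],
    [1, 0.4, -0.4, 0, 0, 0, 0],
    [1, 0.6, -0.6, 0, 0, 0, 0],
    [1, 0.8, -0.8, 0, 0, 0, 0],
    [1, 1, -1, 0, 0, 0, 0],
    [1, 1, -1, 0, 0, 0, 0],
    [1, 1, -1, 0, 0, 0, 0],
  ],
)

```text
clock: 1.27
tcp_pos: [0.4309, -0.2129, 0.2423]
orientation: [-3.067, -0.682, -0.001]
contact_force: [0.2, -0.2, -0.9]
grip_width: 0.0849
```

Emit:
send_rows(
  deltas=[
    [1, 0.2, -0.2, 0, 0, 0, 0],
    [1, 0.4, -0.4, 0, 0, 0, 0],
    [1, 0.6, -0.6, 0, 0, 0, 0],
    [1, 0.8, -0.8, 0, 0, 0, 0],
    [1, 1, -1, 0, 0, 0, 0],
    [1, 1, -1, 0, 0, 0, 0],
    [1, 1, -1, 0, 0, 0, 0],
  ],
)

```text
clock: 1.85
tcp_pos: [0.5041, -0.0146, 0.2421]
orientation: [-3.067, -0.679, -0.0]
contact_force: [0.4, -0.6, -0.2]
grip_width: 0.0853
```

Emit:
send_rows(
  deltas=[
    [1, 0.1, -0.2, 0, 0, 0, -0.03],
    [1, 0.2, -0.4, 0, 0, 0, -0.07],
    [1, 0.3, -0.6, 0, 0, 0, -0.11],
    [1, 0.4, -0.8, 0, 0, 0, -0.15],
    [1, 0.53, -1, 0, 0, 0, -0.19],
    [1, 0.53, -1, 0, 0, 0, -0.23],
    [1, 0.53, -1, 0, 0, 0, -0.27],
    [1, 0.53, -1, 0, 0, 0, -0.3],
    [1, 0.53, -1, 0, 0, 0, -0.33],
    [1, 0.53, -1, 0, 0, 0, -0.33],
  ],
)

```text
clock: 2.68
tcp_pos: [0.5131, 0.1504, 0.2417]
orientation: [2.332, 2.105, -0.003]
contact_force: [-0.2, -0.1, 0.7]
grip_width: 0.0854
```

```bash
cat > go.py <<'E'
import sys,numpy as np
from bench import r
from scipy.spatial.transform import Rotation as Ro
o=r.get_obs();M=Ro.from_rotvec(o["orientation"])
t=np.array([float(a) for a in sys.argv[1:4]])
a=np.radians(-5.8+90);G=Ro.from_matrix(np.array([[np.cos(a),np.sin(a),0],[np.sin(a),-np.cos(a),0],[0,0,-1]]).T)
print(o["clock"],o["tcp_pos"],o["contact_force"],o["joints"].round(2));print("shift",(M.inv().apply(t-o["tcp_pos"])/.15).round(3),"turn",((M.inv()*G).as_rotvec()/np.pi).round(3))
E
python3 go.py .488 .209 .092
```

```text
2.6833 [0.51313062 0.15044535 0.24166875] [-0.16816095 -0.08343451  0.69706194] [ 0.09  0.31 -0.59  1.86  0.2   1.04 -0.69]
shift [ 0.373 -0.206  0.997] turn [-0.     0.001 -0.   ]
```

Emit:
send_rows(
  deltas=[
    [1, 0.2, -0.1, 0, 0, 0, 0],
    [1, 0.37, -0.206, 0, 0, 0, 0],
    [1, 0.37, -0.206, 0.2, 0, 0, 0],
    [1, 0.37, -0.206, 0.4, 0, 0, 0],
    [1, 0.37, -0.206, 0.55, 0, 0, 0],
    [1, 0.37, -0.206, 0.7, 0, 0, 0],
    [1, 0.37, -0.206, 0.7, 0, 0, 0],
    [1, 0.37, -0.206, 0.7, 0, 0, 0],
  ],
)

```text
clock: 3.35
tcp_pos: [0.487, 0.2105, 0.1365]
orientation: [-2.335, -2.102, 0.005]
contact_force: [0.6, -0.4, 1.0]
grip_width: 0.0852
```

```bash
python3 go.py .488 .209 .092
python3 - <<'E'
from bench import r
import cv2
cv2.imwrite("pics/w1.png",r.grab_frame("wrist")["pixels"][:,:,::-1])
E
```

```text
3.35 [0.48700845 0.21050107 0.13649284] [ 0.59135432 -0.44951046  0.97746393] [-0.06  0.44 -0.58  1.96  0.32  0.83 -0.92]
shift [-0.009  0.008  0.297] turn [-0.001  0.001 -0.001]
```

View pics/w1.png

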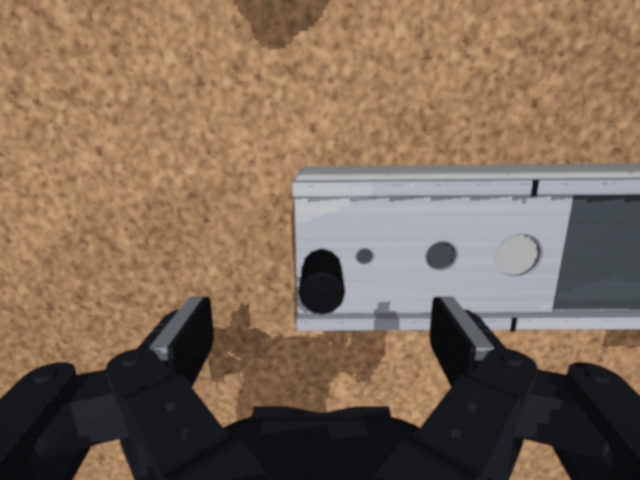

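The knob, at (322,285), is centred between the jaws at columns 210 and 435. The jaws open along the slide, so I'm going down to close on it.

Emit:
send_rows(
  deltas=[
    [1, 0, 0.005, 0.15, 0, 0, 0],
    [1, 0, 0.005, 0.29, 0, 0, 0],
    [1, 0, 0.005, 0.29, 0, 0, 0],
    [0.4, 0, 0.005, 0.29, 0, 0, 0],
    [0.3, 0, 0.005, 0.29, 0, 0, 0],
    [0.2, 0, 0.005, 0.29, 0, 0, 0],
    [0.2, 0, 0.005, 0.29, 0, 0, 0],
    [0.2, 0, 0.005, 0.29, 0, 0, 0],
    [0.2, 0, 0.005, 0.29, 0, 0, 0],
    [0.2, 0, 0.005, 0.29, 0, 0, 0],
  ],
  squeeze=30,
)

```text
clock: 4.23
tcp_pos: [0.488, 0.2129, 0.0947]
orientation: [2.33, 2.107, 0.002]
contact_force: [-1.1, -0.8, 5.2]
grip_width: 0.0213
```

```bash
python3 go.py .5328 .2044 .092
```

```text
4.2333 [0.48803483 0.21294631 0.09470973] [-1.09556674 -0.79587644  5.23232906] [-0.09  0.5  -0.55  1.99  0.37  0.75 -0.96]
shift [-0.027  0.303  0.018] turn [ 0. -0.  0.]
```

Emit:
send_rows(
  deltas=[
    [0.2, 0, 0.05, 0, 0, 0, 0],
    [0.2, 0, 0.1, 0, 0, 0, 0],
    [0.2, 0, 0.15, 0, 0, 0, 0],
    [0.2, 0, 0.2, 0, 0, 0, 0],
    [0.2, 0, 0.25, 0, 0, 0, 0],
    [0.2, 0, 0.3, 0, 0, 0, 0],
    [0.2, 0, 0.3, 0, 0, 0, 0],
    [0.2, 0, 0.3, 0, 0, 0, 0],
    [0.2, 0, 0.3, 0, 0, 0, 0],
  ],
)

```text
clock: 4.98
tcp_pos: [0.5332, 0.2085, 0.0947]
orientation: [2.33, 2.107, 0.002]
contact_force: [-0.5, -0.7, 8.4]
grip_width: 0.021
```

```bash
python3 go.py .5328 .2044 .092
python3 - <<'E'
from bench import r
import cv2
cv2.imwrite("pics/w2.png",r.grab_frame("wrist")["pixels"][:,:,::-1])
E
```

```text
4.9833 [0.53320035 0.20854472 0.09468174] [-0.48588416 -0.7250257   8.44784502] [-0.07  0.55 -0.53  1.9   0.38  0.8  -0.91]
shift [-0.028  0.     0.018] turn [ 0. -0.  0.]
```

View pics/w2.png

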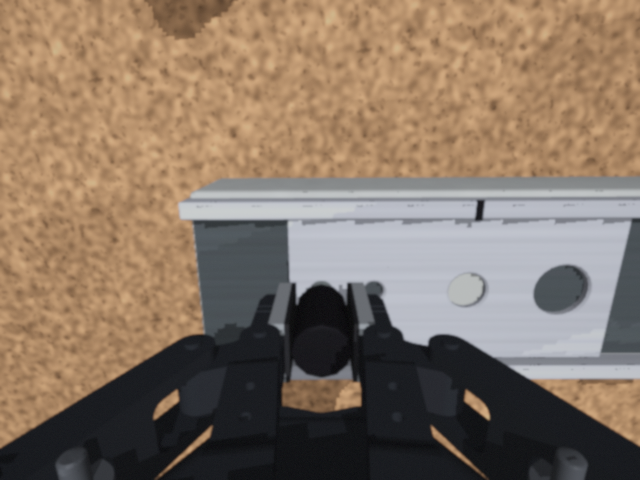

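The plate has moved: the middle hole at (466,290) shows the white port and the knob is still held. Next I open the jaws, rise and back off.

Emit:
send_rows(
  deltas=[
    [0.4, 0, 0, 0, 0, 0, 0],
    [0.7, 0, 0, 0, 0, 0, 0],
    [1, 0, 0, 0, 0, 0, 0],
    [1, 0, 0, 0, 0, 0, 0],
    [1, 0, 0, 0, 0, 0, 0],
    [1, 0, 0, -0.2, 0, 0, 0],
    [1, 0, 0, -0.4, 0, 0, 0],
    [1, 0, 0, -0.6, 0, 0, 0],
    [1, 0, 0, -0.8, 0, 0, 0],
    [1, 0, 0, -0.9, 0, 0, 0],
    [1, 0, 0, -0.9, 0, 0, 0],
    [1, -0.3, 0, -0.9, 0, 0, 0],
    [1, -0.6, 0, -0.9, 0, 0, 0],
    [1, -0.9, 0, -0.9, 0, 0, 0],
    [1, -1, 0, -0.9, 0, 0, 0],
    [1, -1, 0, -0.9, 0, 0, 0],
    [1, -1, 0, -0.9, 0, 0, 0],
  ],
)

```text
clock: 6.45
tcp_pos: [0.5168, 0.0569, 0.2278]
orientation: [-2.334, -2.102, 0.003]
contact_force: [-0.4, 0.9, 0.0]
grip_width: 0.0855
```

```bash
python3 go.py .5328 .2044 .092
python3 - <<'E'
from bench import r
import cv2,pickle
f=r.grab_frame("side");pickle.dump(f,open("pics/s3.pkl","wb"));cv2.imwrite("pics/s3.png",f["pixels"][:,:,::-1])
E
```

```text
6.45 [0.5167583  0.05694587 0.22779192] [-0.37410746  0.9358379   0.00149858] [ 0.25  0.29 -0.57  1.91  0.19  1.   -0.51]
shift [0.99  0.006 0.904] turn [-0.     0.    -0.001]
```

View pics/s3.png

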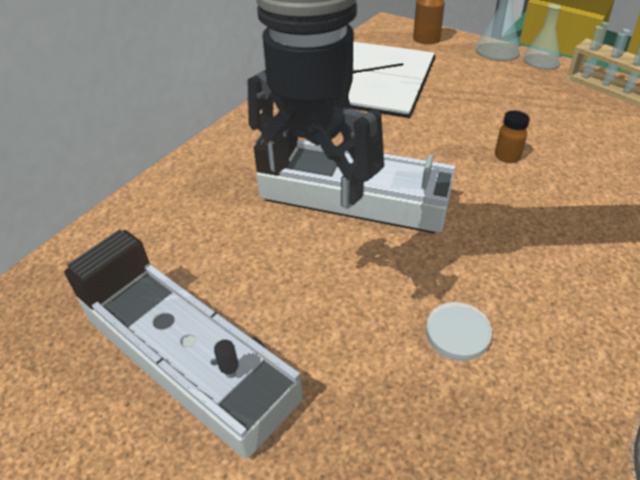

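The middle hole at (188,341) is over the white port, where the large hole stood before. The knob is now at (226,357), the tab is still at (430,170), and the arm is clear. I'll measure the knob's travel before handing in.

Run:
```python
from h import *
from bench import r
f=pickle.load(open("pics/s3.pkl","rb"))
x0,y0,x1,y1=212,335,245,380;m=(f["pixels"][y0:y1,x0:x1].max(2)<60).astype(np.uint8)
k,l,st,ce=cv2.connectedComponentsWithStats(m);i=1+st[1:,4].argmax();p=ray(f,ce[i]+[x0,y0],.097)
d=p-np.array([.4881,.2097,.097]);j=np.linalg.norm(d);print(st[i],p,"travel",j)
if .037<j<.053: print(r.hand_in())
```

```text
[  4   6  21  33 378] [0.53015644 0.20741435 0.097     ] travel 0.042118500677152025
the job is handed in; nothing more can be done
None
```

I gripped the round knob on the three-hole head, slid the plate one stop (45 mm) towards the lamp housing, let go and moved the arm clear. The job was handed in at about 6.5 s; the hand-in gives no verdict.

**Plate position:** the last side picture shows the 18 mm hole over the light port. The knob's measured travel was 42 mm. That is 3 mm short of the nominal 45 mm but well within the 10 mm allowed. I put the gap down to the coarse knob mask in that picture, because the gripper itself moved 45 mm.

**Other head:** by eye, the shutter tab is at the same place in the side picture as at the start. The arm did not go near it below about 0.23 m.

**Arm:** it stands clear of everything, with a contact reading of about 1 N, which is within its noise. One small mismatch: while gripping, the tool sat about 4 mm off across the slide, with up to 8 N upward on the wrist. This is far below the limits and did not affect the slide.

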